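# Hold the yellow filter in the corner of the viewing stand

### The arm

A 7-joint arm with a two-finger parallel gripper is mounted at the origin on the work surface. World frame = base frame: x ahead of the robot, y to its left, z up, the work surface at z = 0. Lengths are in m, angles in rad, forces in N, time in s.
With the tool pointing down it reaches from about 0.425 to 0.925 m from the base axis. Payload 6.8 kg.
Tool frame: the origin (TCP) lies midway between the tips of the shut fingers; the grasp point (between the pads) lies 19 mm behind it; z points along the fingers, y is the direction in which the jaws open and shut (so a half turn about z gives the same grasp; the last joint's range is limited). The gripper opens to 85 mm and grips with 20 to 120 N. Pads are 22 mm wide; open, the fingers measure 114 mm over their backs; the gripper's body (76 mm by 85 mm) begins 54 mm behind the grasp point. The pads swing forward as they close: fully open they stand 13 mm farther back than shut.
Start: joints at [-1.303, 0.477, 0.022, 1.555, -0.011, 1.109, -0.083], TCP at [0.248, 0.628, 0.231] pointing down, gripper open.
Joint ranges: [-2.96, 2.96], [-0.34, 2.1], [-1.41, 1.46], [0.24, 2.44], [-1.37, 4.51], [0.17, 1.92], [-2.96, 2.96]. Speed limits (rad/s): [2.39, 2.39, 3.14, 3.14, 3.14, 3.14, 3.14].

### API

Orientations are given as a unit quaternion [w, x, y, z].
In Python, from station import status, eyes, workorder gives the robot as it stands. The module is installed in compiled form; this text tells all that it offers.
- The arm moves only by the shell command python3 -m jog 'ROWS' [FORCE]. ROWS is text: rows parted by semicolons, each of 7 numbers parted by spaces: the shift along the tool's x, y, z in m, then the turn, a rotation vector about the tool's x, y, z in degrees, then the finger opening in m, from 0 to 0.0854. In form: dx dy dz rx ry rz jaw; .... A call has 1 to 5 rows; each row is the pose to reach, as a shift and turn from the pose commanded when the call began, along the tool's axes at that moment; what a row does not reach only later rows make up. A row lasts 1/10 s, in which the tool goes at most 50 mm and 8.59 degrees, less where a joint would pass 70% of its speed; a pose out of reach is approached as far as the arm can. A call with a gripper value outside its range is refused whole. The fingers move at their own pace and stop on an object; FORCE is the grip in N (left out, the last holds). Time passes only in rows, so rows that repeat a pose let the fingers close. It gives the time, the measured TCP pose, the force and the opening at its end, in the units of the state.
- status.get_obs(): the state, without advancing time (a new reading comes with each control period).
- eyes.read_camera(name): name is "scene" or "top"; returns a dict with "image" (420x560x3 uint8, red, green, blue), "intrinsics" (3x3 intrinsics, pixels), "position" and "orientation" of the camera in the world. Camera axes: x right, y up, looking along -z (the intrinsics and any distortion apply to the point x, -y, -z); pixel columns grow to the right and rows downward; lengths in m; the calibration is good to about 2 mm. A picture is of the moment at which its call begins. There is no depth.
- workorder.hand_in(): hands the job in, once; it reports no verdict.
The state is a dict: "t": time; "q": joint angles; "joint_vel": joint speeds; "joint_torque": joint torques, N m; "eef_pos": TCP position; "tool_rot": TCP orientation; "contact_force": force on the tool from outside, world axes, zero at the start; "torque": the same for the moment, N m; "gripper_width": opening from 0.0 (shut) to 1.0 (fully open).
Only numpy, scipy, OpenCV 4.12 (cv2) and the standard library are available. Lean on these libraries where they do the work, as an engineer would, in place of code of your own. Each camera call takes 0.05 s, during which the arm holds its last target.

### The job

Draw the yellow-framed glass filter straight up out of its slot in the rack and stand it upright on the deck of the viewing stand, then push it firmly home into the corner so that its face is flush against the two-post fence and its edge against the side stop. Finish while still gripping it and pressing it against both at once, never ramming the glass against them; leave the other two filters in their slots and do not disturb the beaker or the wash bottle.

Things in the scene. Friction and masses are not known exactly. Their poses are not given: they have to be found in the camera images.
- yellow_filter: The filter to take: an upright framed glass panel, yellow plastic frame with an amber pane, 8 mm thick (its x) by 100 mm wide (its y) by 110 mm tall (its z), about 0.1 to 0.2 kg. Origin at the centre of its underside; the same either way round. Top 34 mm of the frame is a solid grip strip. It starts standing in any one of the rack's three slots, 10 mm above the table.
- blue_filter: Blue-framed filter, same size and origin, in another slot of the rack; leave it there.
- green_filter: Green-framed filter, same size and origin, in another slot of the rack; leave it there.
- rack: Fixed grey plastic rack, 190 mm (its x) by 130 mm (its y), 55 mm tall; origin at the centre of its underside, x and y along its sides. Floor 10 mm thick. Three slots at x = -60, 0 and +60 mm; each guides the filter's two upright edges between pairs of white ribs reaching from the floor to 55 mm above the table, 11 mm wide between the ribs, 106 mm between the end walls. The middle of each filter is free between the rib pairs. The filters stand parallel to the rack's y axis.
- stand: Fixed viewing stand: grey deck 170 mm (its x) by 160 mm (its y), 20 mm thick, with a black light box (120 mm wide, up to 70 mm above the table) along its -x edge. Origin at the centre of its underside.
- fence: Aluminium fence fixed on the deck, 10 mm thick (its x), 100 mm wide (its y): a 12 mm high crossbar joining two posts, each 20 mm wide and 80 mm high above the deck, with a 60 mm wide gap between them, open at the top, for a gripper finger. Origin at the centre of its underside, on the deck; axes parallel to the stand's. Its working face looks to +x, 5 mm from its origin (at x = -15 mm of the stand). The light box face is 35 mm behind the fence.
- side_stop: Aluminium side stop fixed on the deck, 65 mm long (its x), 10 mm thick (its y), 80 mm high above the deck. Origin at the centre of its underside, on the deck; axes parallel to the stand's. Its working face looks to +y, 5 mm from its origin (at y = -50 mm of the stand). The fence and the side stop meet in a square inside corner and are rigid.
- corner_seat (a point): Point on top of the deck (20 mm above the table) where the centre of the filter's underside lies when it is home in the corner: face against the fence, edge against the side stop. Axes are the stand's: the fence lies to its -x, the side stop to its -y; the deck is open to +x and +y.
- beaker: Bystander: glass beaker, 68 mm across, 85 mm tall, standing on the table between rack and stand; origin at the centre of its underside.
- wash_bottle: Bystander: white wash bottle with a red cap and bent spout, 54 mm across, 160 mm tall, beyond the rack and stand; origin at the centre of its underside.
Things that resemble listed ones, but are neither listed nor needed, are in the scene too. Of the things that look like the yellow_filter, the middle-sized one is meant.

How it is judged:
On the way:
1. the yellow filter is held, drawn up clear of the rack, still upright (height (world z) of yellow_filter above 0.06 m and angle between yellow_filter's own z axis and vertical below 0.35 rad and contact force between the fingers and yellow_filter above 0.5 N and contact force between yellow_filter and rack below 0.05 N), for 0.1 s.
At the end, for the whole second after the job is handed in: Yellow filter, gripped and at rest, upright on the deck, within 3 mm of home on each axis, tilt and twist under 0.05 rad, pressing fence and side stop with over 1.5 N each; other filters within 12 mm, beaker and wash bottle within 20 mm of their starts (contact force between yellow_filter and fence above 1.5 N and contact force between yellow_filter and side_stop above 1.5 N and contact force between the fingers and yellow_filter above 2 N and x of yellow_filter in the frame of corner_seat between -0.003 and 0.003 m and y of yellow_filter in the frame of corner_seat between -0.003 and 0.003 m and z of yellow_filter in the frame of corner_seat between -0.003 and 0.003 m and angle between yellow_filter's own z axis and vertical below 0.05 rad and angle between the x axis of yellow_filter and the x axis of stand, either way round below 0.05 rad and linear speed of yellow_filter below 0.01 m/s and distance of each of blue_filter, green_filter from where it was at the start of the episode below 0.012 m and distance of each of beaker, wash_bottle from where it was at the start of the episode below 0.02 m); the arm keeps its last pose, push and grip.
It fails at once if the glass is rammed against the fence or side stop with more than 60 N (contact force between yellow_filter and fence above 60 N or contact force between yellow_filter and side_stop above 60 N).
It fails at once if another filter is pulled out of its slot or a bystander is pushed away or tipped (distance of any of blue_filter, green_filter from where it was at the start of the episode above 0.025 m or distance of any of beaker, wash_bottle from where it was at the start of the episode above 0.04 m or angle between any of beaker, wash_bottle's own z axis and vertical above 0.5 rad).
It also fails if it takes over 64 s, if anything falls off the work surface, if the arm or the gripper's body presses on something with over 40 N, if the wrist force passes 120 N, or if a joint passes its speed limit or range.

## Working session

There is one attempt and no reset: what is moved stays moved. The work goes in short steps, Python scripts to look and compute and a shell command to move; the robot and the scene stay as the last step left them, time stands still between calls to the robot, and variables do not carry over. Pictures are saved under pics/ and viewed, and the job is handed in when it is done.

```bash
mkdir -p pics
python3 - <<'E'
from station import status, eyes
import cv2
print(status.get_obs())
for n in ("scene","top"):
    c=eyes.read_camera(n)
    print(n,c["intrinsics"],c["position"],c["orientation"],[k for k in c])
    cv2.imwrite(f"pics/{n}0.png",c["image"][:,:,::-1])
E
```

```text
{'t': 0.0, 'q': array([-1.30308913,  0.47784507,  0.02233684,  1.5564242 , -0.0114826 ,
        1.10927247, -0.08309873]), 'joint_vel': array([-0.0005915 ,  0.00131589, -0.00031537,  0.00129379, -0.00111724,
       -0.00118562,  0.00156372]), 'joint_torque': array([ 1.58323005e-04, -5.96449220e+01,  1.60827778e+00, -2.81201130e+01,
        1.25066412e-02,  9.18955629e-03,  1.60478385e-05]), 'eef_pos': array([0.24754635, 0.62735516, 0.230307  ]), 'tool_rot': array([-9.55081119e-05,  1.86783283e-01,  9.82400721e-01, -9.05409071e-04]), 'contact_force': array([0.21539005, 0.45845653, 0.21629181]), 'torque': array([-0.01449437, -0.02818126, -0.01078371]), 'gripper_width': 1.0015588817500662}
scene [[427.74492044   0.         281.20351304]
 [  0.         427.74492044 208.78727906]
 [  0.           0.           1.        ]] [ 1.27550049 -0.50583438  0.68594196] [0.81548278 0.41413658 0.18481802 0.35961234] ['image', 'intrinsics', 'position', 'orientation']
top [[525.90150739   0.         283.67410937]
 [  0.         525.90150739 203.05765519]
 [  0.           0.           1.        ]] [0.35769277 0.0737175  1.23303386] [ 0.71282856  0.07850088 -0.07794337 -0.69255894] ['image', 'intrinsics', 'position', 'orientation']
```

View pics/scene0.png

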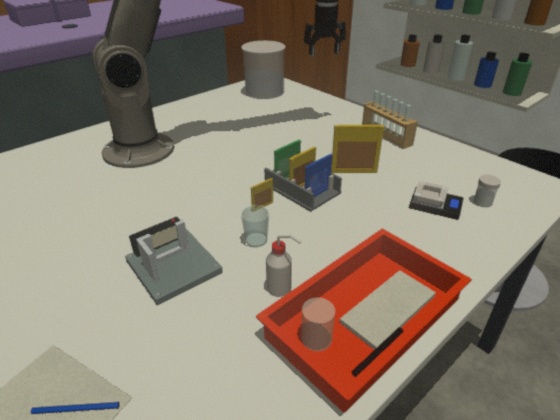

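View pics/top0.png

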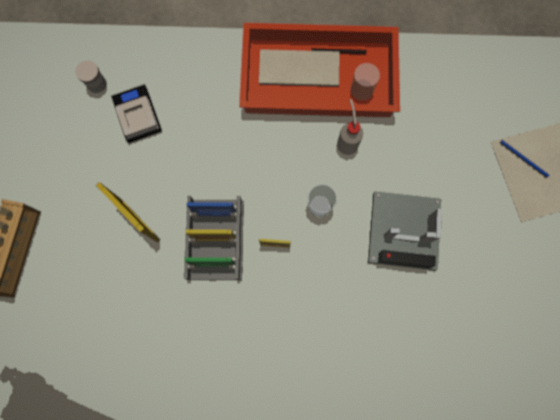

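The scene view shows three yellow filters: a small one at (262,193), a mid-sized one in the rack's middle slot at (303,167), and a large one at (356,150). The stand is at (172,262), the beaker at (256,225) and the wash bottle at (279,270). I'll enlarge the rack and stand areas.

```bash
cat > h.py <<'E'
import numpy as np, cv2
from scipy.spatial.transform import Rotation as R
from station import status, eyes
def rot(q): return R.from_quat([q[1],q[2],q[3],q[0]])
class Cam:
    def __init__(s,n):
        c=eyes.read_camera(n); s.im=c["image"]; s.K=c["intrinsics"]; s.p=np.array(c["position"]); s.R=rot(c["orientation"]).as_matrix()
    def ray(s,uv):
        v=np.linalg.inv(s.K)@[uv[0],uv[1],1]; d=s.R@[v[0],-v[1],-v[2]]; return d/np.linalg.norm(d)
    def plane(s,uv,z):
        d=s.ray(uv); return s.p+d*(z-s.p[2])/d[2]
    def proj(s,P):
        c=s.R.T@(np.array(P)-s.p); w=s.K@[c[0],-c[1],-c[2]]; return w[:2]/w[2]
    def crop(s,u0,v0,u1,v1,k,name):
        cv2.imwrite(name,cv2.resize(s.im[v0:v1,u0:u1,::-1],None,fx=k,fy=k,interpolation=cv2.INTER_CUBIC))
E
python3 - <<'E'
from h import *
t=Cam("top"); s=Cam("scene")
t.crop(175,185,255,290,5,"pics/tr.png"); t.crop(360,185,450,275,6,"pics/ts.png")
s.crop(255,130,350,215,6,"pics/sr.png"); s.crop(120,210,230,300,6,"pics/ss.png")
E
```

```text
(no output)
```

View pics/tr.png

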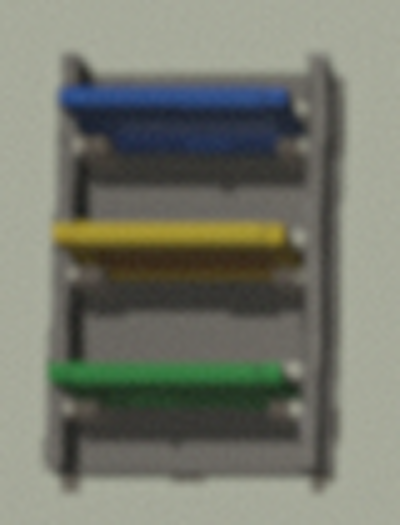

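View pics/ts.png

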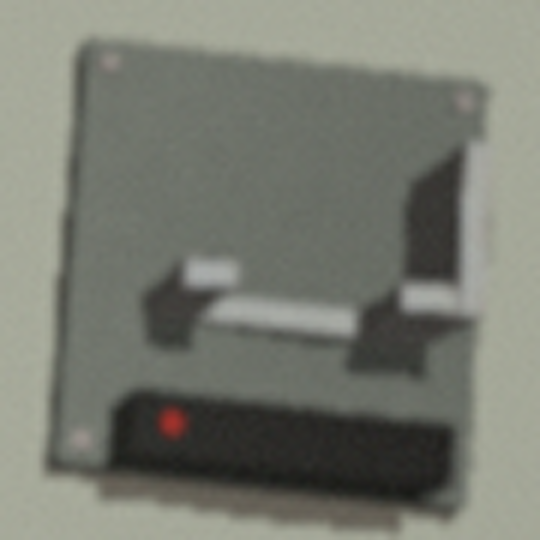

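View pics/sr.png

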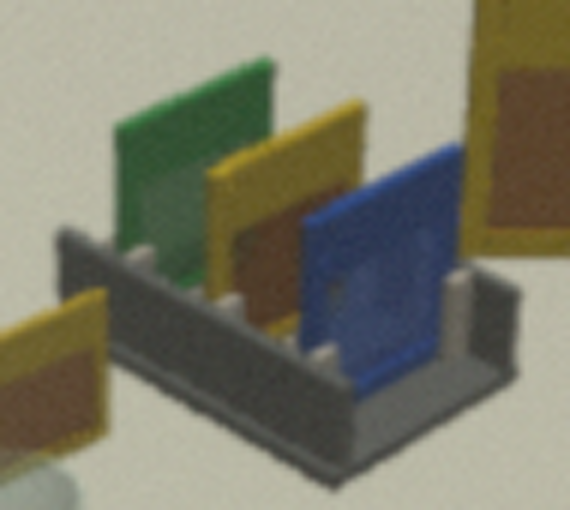

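View pics/ss.png

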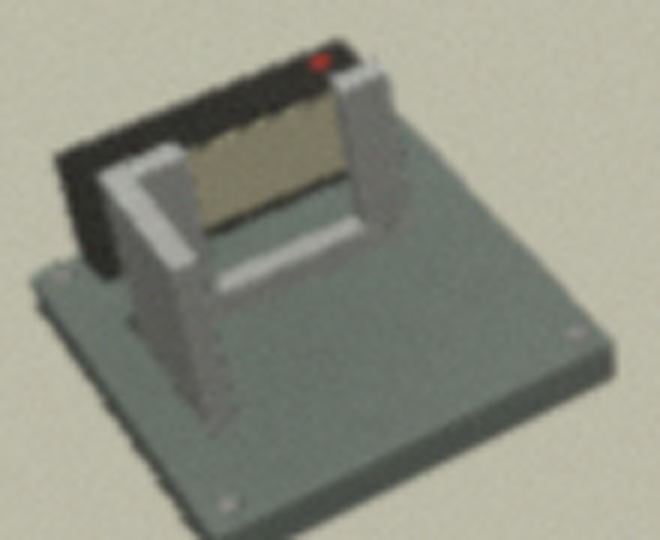

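The top view shows the rack's filters as nearly horizontal bars: blue row ~205, yellow ~233, green ~261. The stand's post tops are near (395,230) and (432,234), with the side stop top near (439,222). I'll measure these sub-pixel.

Run:
```python
from h import *
t=Cam("top"); s=Cam("scene")
hsv=cv2.cvtColor(t.im,cv2.COLOR_RGB2HSV)
# yellow etc tops in rack region
def tops(hl,hh,name,z,vmin):
    m=cv2.inRange(hsv,(hl,90,vmin),(hh,255,255)); m2=np.zeros_like(m); m2[190:285,178:250]=m[190:285,178:250]
    cs,_=cv2.findContours(m2,cv2.RETR_EXTERNAL,cv2.CHAIN_APPROX_NONE); c=max(cs,key=cv2.contourArea)
    r=cv2.minAreaRect(c); b=cv2.boxPoints(r)
    P=np.array([t.plane(p,z) for p in b]); ctr=t.plane(r[0],z)
    e=sorted([(np.linalg.norm(P[i]-P[(i+1)%4]),i) for i in range(4)])
    L=P[(e[-1][1]+1)%4]-P[e[-1][1]]
    print(name,np.round(r[0],2),"ctr",ctr.round(4),"LxW",e[-1][0].round(4),e[0][0].round(4),"yaw of long axis",np.degrees(np.arctan2(L[1],L[0])).round(2))
print(hsv[233,[190,205,220]],hsv[238,[195,205,220]])
for v in (100,120,135): tops(18,35,"Y%d"%v,.12,v)
for v in (90,110): tops(100,125,"B%d"%v,.12,v)
for v in (70,90): tops(45,85,"G%d"%v,.12,v)
g=cv2.cvtColor(t.im,cv2.COLOR_RGB2GRAY)
sub=g[185:275,360:450]
for th in (150,165,180):
    m=((g>th)*255).astype(np.uint8)
    # bright pixels low-sat inside stand bbox
    mm=np.zeros_like(m); mm[205:245,383:443]=m[205:245,383:443]
    cs,_=cv2.findContours(mm,cv2.RETR_EXTERNAL,cv2.CHAIN_APPROX_NONE)
    for c in cs:
        if cv2.contourArea(c)>8: print(th,cv2.contourArea(c),np.round(cv2.boxPoints(cv2.minAreaRect(c)),1).tolist())
```

```text
[[ 25 184 115]
 [ 25 176 120]
 [ 25 162 121]] [[ 19  82  65]
 [ 16 149  58]
 [ 18 146  63]]
Y100 [209. 231.] ctr [0.5425 0.2364 0.12  ] LxW 0.0986 0.0087 yaw of long axis -88.34
Y120 [208.5 231. ] ctr [0.5425 0.2375 0.12  ] LxW 0.0965 0.0087 yaw of long axis -88.34
Y135 [208.  230.5] ctr [0.5435 0.2387 0.12  ] LxW 0.0943 0.0065 yaw of long axis -88.34
B90 [209.5 203.5] ctr [0.6029 0.239  0.12  ] LxW 0.0976 0.0067 yaw of long axis -88.33
B110 [209.  203.5] ctr [0.6028 0.2401 0.12  ] LxW 0.0954 0.0067 yaw of long axis -88.33
G70 [208. 259.] ctr [0.4825 0.235  0.12  ] LxW 0.0975 0.0085 yaw of long axis -88.35
G90 [207.49 259.4 ] ctr [0.4816 0.236  0.12  ] LxW 0.0955 0.0084 yaw of long axis -89.82
150 43.0 [[395.8999938964844, 237.0], [396.20001220703125, 234.0], [418.29998779296875, 236.8000030517578], [417.8999938964844, 239.6999969482422]]
150 12.5 [[428.0, 233.0], [435.0, 233.0], [435.0, 235.0], [428.0, 235.0]]
150 12.0 [[392.0, 229.0], [398.0, 229.0], [398.0, 231.0], [392.0, 231.0]]
150 127.0 [[437.0, 205.0], [442.0, 205.0], [442.0, 244.0], [437.0, 244.0]]
```

```bash
python3 - <<'E'
from h import *
t=Cam("top")
g=cv2.GaussianBlur(cv2.cvtColor(t.im,cv2.COLOR_RGB2GRAY),(0,0),0.5)
k=8; u0,v0=360,185
up=cv2.resize(g[v0:280,u0:455],None,fx=k,fy=k,interpolation=cv2.INTER_CUBIC)
def px(p): return np.array([(p[0]+.5)/k-.5+u0,(p[1]+.5)/k-.5+v0])
for th in (120,130,140):
    m=((up>th)*255).astype(np.uint8)
    cs,h=cv2.findContours(m,cv2.RETR_LIST,cv2.CHAIN_APPROX_NONE)
    for c in cs:
        a=cv2.contourArea(c)/k/k
        if 15<a<400:
            r=cv2.minAreaRect(c); b=[px(p) for p in cv2.boxPoints(r)]
            z=.032 if 395<px(r[0])[0]<420 and px(r[0])[1]>233 else .1
            P=np.array([t.plane(p,z) for p in b])
            print(th,round(a,1),px(r[0]).round(1),"z",z,"ctr",t.plane(px(r[0]),z).round(4)[:2],"corners",P[:,:2].round(4).tolist())
# deck outline: deck vs table
lab=cv2.cvtColor(t.im,cv2.COLOR_RGB2HSV)
m=((g<125)*255).astype(np.uint8); mm=np.zeros_like(m); mm[185:285,360:450]=m[185:285,360:450]
cs,_=cv2.findContours(mm,cv2.RETR_EXTERNAL,cv2.CHAIN_APPROX_NONE); c=max(cs,key=cv2.contourArea)
ap=cv2.approxPolyDP(c,6,True)[:,0]
print("deck",[(p.tolist(),t.plane(p,.02).round(4)[:2].tolist()) for p in ap])
E
python3 - <<'E'
import sys; sys.path.insert(0,'.')
from h import *
t=Cam("top"); t.crop(380,200,450,250,10,"pics/ts2.png")
E
```

```text
120 18.4 [373.2 257.6] z 0.1 ctr [ 0.4981 -0.1183] corners [[0.5028, -0.1132], [0.5031, -0.1235], [0.4934, -0.1234], [0.4931, -0.1131]]
120 167.1 [404.6 233.6] z 0.032 ctr [ 0.5642 -0.203 ] corners [[0.5534, -0.1679], [0.5799, -0.1709], [0.575, -0.2383], [0.5486, -0.235]]
130 99.3 [406.8 236.8] z 0.032 ctr [ 0.5568 -0.2078] corners [[0.5535, -0.1798], [0.5645, -0.1811], [0.5602, -0.2359], [0.5492, -0.2344]]
130 35.5 [395.1 229.8] z 0.1 ctr [ 0.5604 -0.1667] corners [[0.5554, -0.1567], [0.5657, -0.1574], [0.5654, -0.1766], [0.5551, -0.176]]
140 80.8 [406.8 236.9] z 0.032 ctr [ 0.5567 -0.2079] corners [[0.5541, -0.1807], [0.5635, -0.1819], [0.5592, -0.2351], [0.5498, -0.2338]]
140 27.6 [394.9 229.9] z 0.1 ctr [ 0.5601 -0.1664] corners [[0.5641, -0.1577], [0.5646, -0.1752], [0.5561, -0.175], [0.5555, -0.1576]]
deck [([374, 192], [0.6643, -0.1352]), ([367, 262], [0.4973, -0.1175]), ([434, 271], [0.4811, -0.2714]), ([438, 238], [0.5581, -0.2834]), ([426, 233], [0.5691, -0.2558]), ([436, 232], [0.5721, -0.2792]), ([440, 200], [0.6493, -0.2914])]
```

View pics/ts2.png

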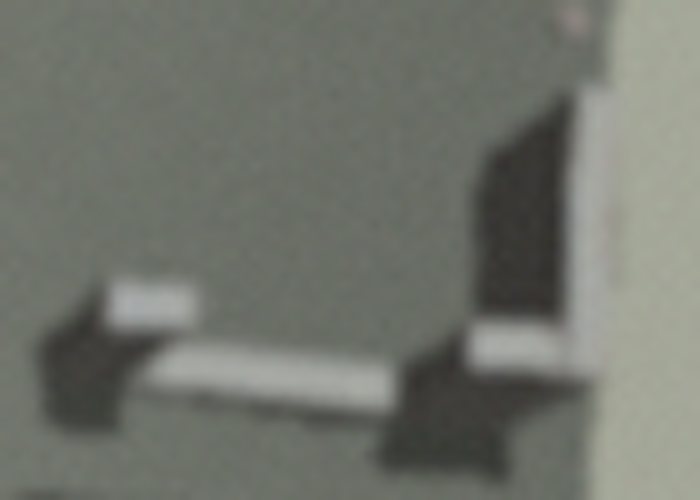

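The crop shows the left post top spanning about x 103–197, y 280–330, and the right post's left edge at about x 467, y 322–372. The side stop's inner edge runs from about (577,90) to (563,372).

Run:
```python
from h import *
t=Cam("top"); g=cv2.cvtColor(t.im,cv2.COLOR_RGB2GRAY).astype(float)
f=lambda x,y:((x+.5)/10-.5+380,(y+.5)/10-.5+200)
# subpixel edges: side stop inner edge per row (z=.1): threshold crossing
def cross(prof,th,idx0):
    for i in range(len(prof)-1):
        if (prof[i]-th)*(prof[i+1]-th)<=0 and prof[i]!=prof[i+1]: return idx0+i+(th-prof[i])/(prof[i+1]-prof[i])
pts=[]
for v in range(211,231):
    a=g[v,428:440]; lo,hi=a.min(),g[v,438:440].max()
    i0=int(np.argmin(a)); u=cross(a[i0:],(lo+hi)/2,428+i0)
    if u: pts.append(t.plane((u,v),.1)[:2])
pts=np.array(pts); 
l=cv2.fitLine(pts.astype(np.float32),cv2.DIST_HUBER,0,1e-4,1e-4).ravel(); 
print("stop face: dir yaw",np.degrees(np.arctan2(l[1],l[0])), "pt",l[2:], pts[[0,-1]].round(4))
# post front top edges (z=.1)
for (a,b) in ((392,398),(428,435)):
    q=[]
    for u in range(a,b):
        col=g[222:236,u]; k=int(np.argmax(col)); hi=col[k]; lo=col[max(k-6,0):max(k-3,1)].mean()
        vv=cross(col[:k+1][::-1],(lo+hi)/2,0); 
        if vv: q.append(t.plane((u,222+k-vv),.1)[:2])
    q=np.array(q); print("post front",q.mean(0).round(4),"n",len(q), q[[0,-1]].round(4).tolist())
for n,p in dict(LpL=(103,305),LpR=(197,305),RpL=(467,346),LpB=(150,330),RpB=(515,372),stopEnd=(592,88)).items(): print(n,t.plane(f(*p),.1)[:2].round(4))
```

```text
stop face: dir yaw -3.4591784 pt [ 0.5780281  -0.25734708] [[ 0.605  -0.2602]
 [ 0.5624 -0.2564]]
post front [ 0.5643 -0.1655] n 6 [[0.5647, -0.16], [0.5643, -0.1709]]
post front [ 0.5583 -0.245 ] n 7 [[0.5583, -0.2385], [0.5581, -0.2516]]
LpL [ 0.5594 -0.1552]
LpR [ 0.56   -0.1758]
RpL [ 0.5526 -0.2345]
LpB [ 0.5541 -0.1654]
RpB [ 0.5472 -0.2448]
stopEnd [ 0.611  -0.2638]
```

```bash
cat >> h.py <<'E'
def go(x,y,z,yaw):
    "needed tool-frame shift (m) and rotvec (deg) to pointing-down pose with tool y azimuth = yaw deg"
    o=status.get_obs(); p=np.array(o["eef_pos"]); r=rot(o["tool_rot"])
    a=np.radians(yaw); ty=np.array([np.cos(a),np.sin(a),0]); tz=np.array([0,0,-1.]); tx=np.cross(ty,tz)
    T=R.from_matrix(np.c_[tx,ty,tz])
    print("shift",r.inv().apply(np.array([x,y,z])-p).round(4),"rot",(r.inv()*T).as_rotvec(degrees=True).round(2),"F",np.round(o["contact_force"],2),"gw",round(o["gripper_width"],3),"t",o["t"],"q",np.round(o["q"],2))
E
python3 -c "
from h import *
go(.5425,.2365,.23,1.7)
seat=np.array([.565,-.206]);print(seat)"
```

```text
shift [-0.4178 -0.2559  0.0013] rot [-0.    0.   66.77] F [ 0.44 -0.73 -0.82] gw 1.001 t 0.45 q [-1.3   0.48  0.02  1.56 -0.01  1.11 -0.08]
[ 0.565 -0.206]
```

```bash
python3 -m jog '-0.03 -0.02 0 0 0 7 0.045; -0.07 -0.043 0 0 0 14 0.045; -0.11 -0.067 0 0 0 21 0.045; -0.15 -0.092 0 0 0 28 0.045; -0.19 -0.116 0 0 0 34 0.045'; python3 -c "
from h import *
go(.5425,.2365,.23,1.7)"
```

```text
t: 0.95
eef_pos: [0.3829, 0.4487, 0.2316]
tool_rot: [0.0, 0.468, 0.884, 0.0]
contact_force: [-0.8, 0.3, 0.6]
gripper_width: 0.523
shift [-0.2652  0.0128  0.0015] rot [ 2.00e-02 -2.00e-02  3.25e+01] F [-0.79  0.27  0.58] gw 0.523 t 0.95 q [-1.13  0.34  0.2   1.78 -0.08  1.03 -0.3 ]
```

```bash
python3 -m jog '0 0 0 0 0 0 0.045; 0 0 0 0 0 0 0.045'; python3 -c "
from h import *
go(.5425,.2365,.23,1.7)"
```

```text
t: 1.15
eef_pos: [0.3829, 0.4493, 0.2317]
tool_rot: [0.0, 0.467, 0.884, 0.0]
contact_force: [-0.0, 1.0, 0.6]
gripper_width: 0.528
shift [-0.2657  0.0118  0.0016] rot [ 3.000e-02 -2.000e-02  3.262e+01] F [-0.    0.98  0.55] gw 0.528 t 1.15 q [-1.13  0.34  0.2   1.78 -0.08  1.03 -0.3 ]
```

```bash
python3 -m jog '-0.045 0.002 0 0 0 7 0.045; -0.09 0.004 0 0 0 14 0.045; -0.135 0.006 0 0 0 21 0.045; -0.18 0.008 0 0 0 27 0.045; -0.225 0.01 0 0 0 32.6 0.045' ; python3 -m jog '0 0 0 0 0 0 0.045'; python3 -c "
from h import *
go(.5425,.2365,.2,1.7)
t=Cam('top'); s=Cam('scene'); t.crop(150,150,290,290,4,'pics/t1.png'); s.crop(220,60,400,230,4,'pics/s1.png')"
```

```text
t: 1.65
eef_pos: [0.5177, 0.2712, 0.2314]
tool_rot: [-0.0, 0.696, 0.719, 0.0]
contact_force: [0.7, 1.4, 0.1]
gripper_width: 0.526
t: 1.75
eef_pos: [0.521, 0.2652, 0.2317]
tool_rot: [0.002, 0.699, 0.715, 0.0]
contact_force: [-0.2, -0.4, 0.4]
gripper_width: 0.526
shift [-0.0291  0.0207  0.0319] rot [ 0.15  0.13 -0.37] F [-0.2  -0.41  0.45] gw 0.526 t 1.75 q [-0.89  0.34  0.4   1.8  -0.15  1.03 -0.42]
```

View pics/s1.png

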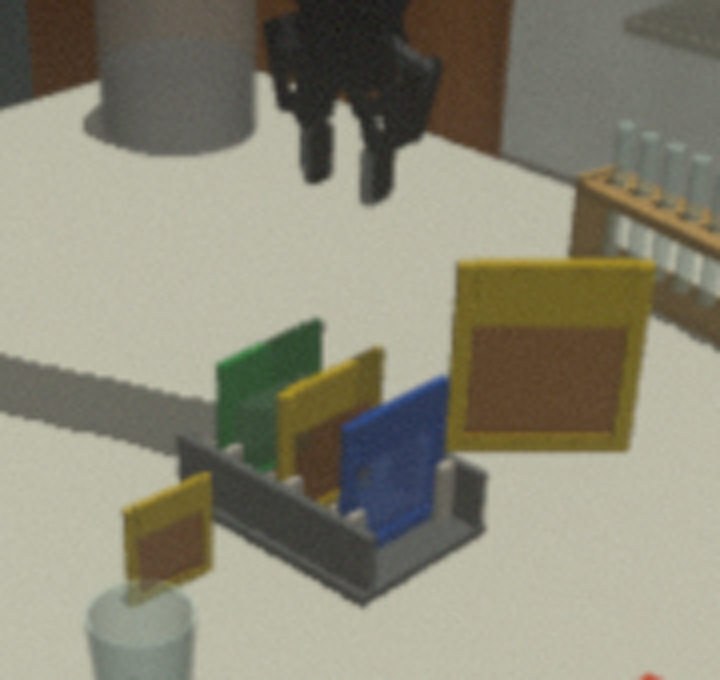

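The gripper hangs above and left of the rack at about (345,100) in the crop, and the path ahead is clear. Next I'll centre it over the yellow filter and then descend.

```bash
python3 -m jog '-0.015 0.01 0.015 0 0 0 0.045; -0.029 0.0207 0.032 0 0 -0.4 0.045; -0.029 0.0207 0.032 0 0 -0.4 0.045; -0.029 0.0207 0.032 0 0 -0.4 0.045' ; python3 -c "
from h import *
go(.5425,.2365,.082,1.7)"
```

```text
t: 2.25
eef_pos: [0.538, 0.2444, 0.1991]
tool_rot: [-0.001, 0.692, 0.722, -0.0]
contact_force: [-0.5, 0.9, -0.4]
gripper_width: 0.526
shift [-0.0082  0.0043  0.1171] rot [-0.07 -0.03  0.74] F [-0.49  0.85 -0.43] gw 0.526 t 2.25 q [-0.83  0.39  0.39  1.82 -0.18  0.97 -0.33]
```

```bash
python3 -m jog '0 0 0 0 0 0 0.045; 0 0 0 0 0 0 0.045' >/dev/null; python3 -c "
from h import *
go(.5425,.2365,.082,1.7)"; python3 -m jog '-0.0082 0.0043 0.02 0 0 0.7 0.045; -0.0082 0.0043 0.04 0 0 0.7 0.045; -0.0082 0.0043 0.04 0 0 0.7 0.045' ; python3 -c "
from h import *
go(.5425,.2365,.082,1.7)"
```

```text
shift [-0.0078  0.0033  0.1181] rot [ 0.04 -0.07  0.71] F [1.08 0.24 0.45] gw 0.528 t 2.45 q [-0.83  0.39  0.39  1.82 -0.18  0.97 -0.33]
t: 2.75
eef_pos: [0.542, 0.2342, 0.1575]
tool_rot: [-0.001, 0.697, 0.717, -0.002]
contact_force: [-0.0, 0.1, 0.3]
gripper_width: 0.533
shift [0.0024 0.0008 0.0755] rot [-0.2   0.08 -0.08] F [-0.01  0.15  0.32] gw 0.533 t 2.75 q [-0.8   0.44  0.38  1.85 -0.2   0.89 -0.3 ]
```

```bash
python3 -m jog '0.002 0.001 0.025 0 0 0 0.045; 0.0024 0.001 0.05 0 0 0 0.045; 0.0024 0.001 0.0755 0 0 0 0.045; 0.0024 0.001 0.0755 0 0 0 0.045' ; python3 -c "
from h import *
go(.5425,.2365,.082,1.7)
t=Cam('top'); s=Cam('scene'); t.crop(150,150,290,290,4,'pics/t2.png'); s.crop(220,60,400,230,4,'pics/s2.png')"
```

```text
t: 3.15
eef_pos: [0.5427, 0.2368, 0.082]
tool_rot: [-0.001, 0.697, 0.717, -0.002]
contact_force: [-1.0, 0.1, 0.5]
gripper_width: 0.524
shift [-0.0002 -0.0002  0.    ] rot [-0.24  0.1  -0.05] F [-1.04  0.14  0.48] gw 0.524 t 3.15 q [-0.77  0.54  0.34  1.89 -0.25  0.75 -0.26]
```

View pics/s2.png

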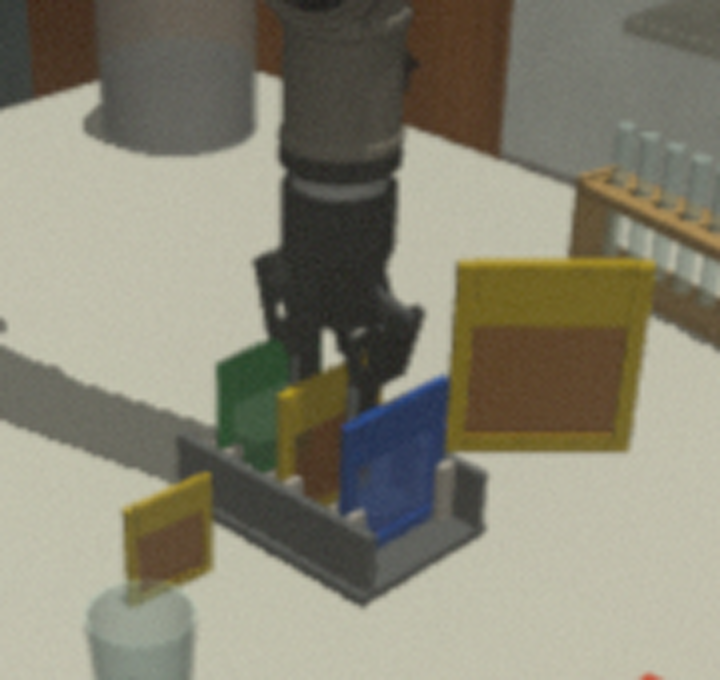

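View pics/t2.png

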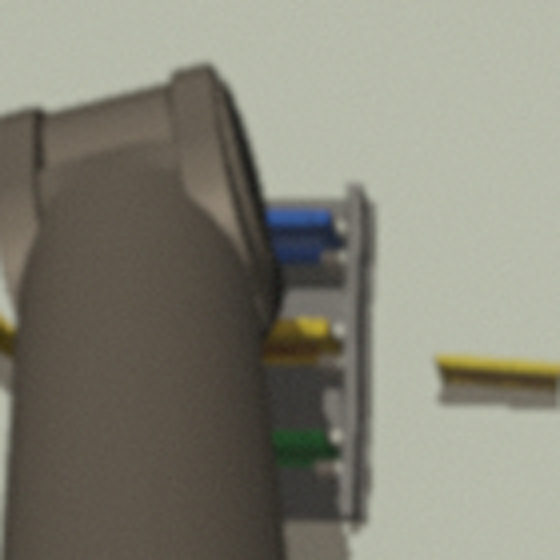

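The fingers straddle the yellow filter's top near (345,370), between green and blue. I'll close with a moderate grip.

```bash
python3 -m jog '0 0 0 0 0 0 0.03; 0 0 0 0 0 0 0.015; 0 0 0 0 0 0 0.0; 0 0 0 0 0 0 0.0; 0 0 0 0 0 0 0.0' 40; python3 -m jog '0 0 0 0 0 0 0.0; 0 0 0 0 0 0 0.0; 0 0 0 0 0 0 0.0; 0 0 0 0 0 0 0.0' 40
```

```text
t: 3.75
eef_pos: [0.544, 0.237, 0.0852]
tool_rot: [-0.001, 0.697, 0.717, -0.0]
contact_force: [-4.5, 0.2, 9.2]
gripper_width: 0.088
t: 4.15
eef_pos: [0.544, 0.237, 0.0852]
tool_rot: [-0.001, 0.697, 0.717, -0.0]
contact_force: [-4.3, 0.1, 8.7]
gripper_width: 0.085
```

Gripped at about 7.3 mm opening. Now the draw straight up.

```bash
python3 -m jog '0 0 -0.01 0 0 0 0; 0 0 -0.02 0 0 0 0; 0 0 -0.03 0 0 0 0; 0 0 -0.04 0 0 0 0; 0 0 -0.05 0 0 0 0' 50; python3 -m jog '0 0 -0.015 0 0 0 0; 0 0 -0.03 0 0 0 0; 0 0 -0.05 0 0 0 0; 0 0 -0.07 0 0 0 0; 0 0 -0.08 0 0 0 0';  python3 -m jog '0 0 0 0 0 0 0; 0 0 0 0 0 0 0'; python3 -c "
from h import *
go(.565,-.206,.22,-4.8)
t=Cam('top'); s=Cam('scene'); t.crop(150,150,290,290,4,'pics/t3.png'); s.crop(220,60,400,230,4,'pics/s3.png')"
```

```text
t: 4.65
eef_pos: [0.5448, 0.2365, 0.1348]
tool_rot: [0.0, 0.697, 0.717, 0.0]
contact_force: [-0.6, 0.3, -2.1]
gripper_width: 0.085
t: 5.15
eef_pos: [0.5461, 0.2368, 0.2167]
tool_rot: [0.001, 0.698, 0.717, 0.002]
contact_force: [0.7, -0.4, -1.3]
gripper_width: 0.085
t: 5.35
eef_pos: [0.5445, 0.2365, 0.2136]
tool_rot: [-0.0, 0.697, 0.717, -0.0]
contact_force: [0.3, -0.4, -1.2]
gripper_width: 0.085
shift [-0.4429  0.0084 -0.0064] rot [-0.01 -0.    6.37] F [ 0.3  -0.42 -1.22] gw 0.085 t 5.35 q [-0.83  0.38  0.4   1.8  -0.17  1.   -0.33]
```

View pics/s3.png

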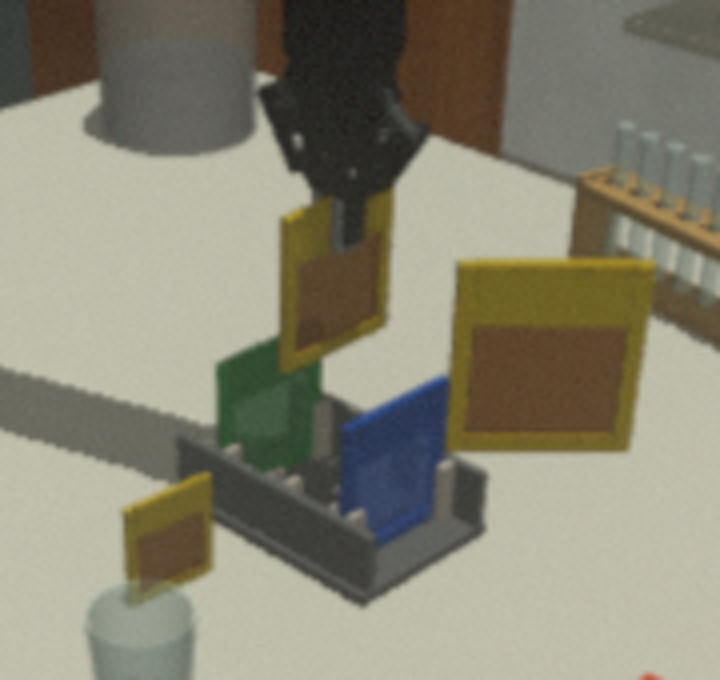

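The yellow filter hangs upright in the gripper, its lower edge near (330,360), and green and blue are still seated. Carrying it towards the stand at this height.

```bash
python3 -m jog '-0.025 0.001 -0.003 0 0 0 0; -0.06 0.003 -0.006 0 0 1 0; -0.1 0.005 -0.006 0 0 2 0; -0.14 0.007 -0.006 0 0 2.5 0; -0.18 0.01 -0.006 0 0 3 0';  python3 -c "
from h import *
go(.5812,-.1924,.22,-4.8)"
```

```text
t: 5.95
eef_pos: [0.5589, 0.0553, 0.2189]
tool_rot: [-0.0, 0.716, 0.698, -0.001]
contact_force: [0.9, 1.0, -1.4]
gripper_width: 0.087
shift [-0.2471  0.0285 -0.001 ] rot [-0.09  0.03  3.36] F [ 0.89  0.98 -1.41] gw 0.087 t 5.95 q [-0.59  0.32  0.48  1.87 -0.18  0.99 -0.06]
```

```bash
python3 -m jog '-0.04 0.005 -0.001 0 0 0.5 0; -0.08 0.01 -0.001 0 0 1 0; -0.13 0.015 -0.001 0 0 2 0; -0.18 0.02 -0.001 0 0 3 0; -0.22 0.025 -0.001 0 0 3.4 0'; python3 -m jog '-0.015 0.002 0 0 0 0 0; -0.015 0.002 0 0 0 0 0; -0.015 0.002 0 0 0 0 0';  python3 -c "
from h import *
go(.5812,-.1924,.20,-4.8)"
```

```text
t: 6.45
eef_pos: [0.5781, -0.1668, 0.22]
tool_rot: [-0.0, 0.737, 0.676, -0.001]
contact_force: [0.2, 0.2, -1.0]
gripper_width: 0.085
t: 6.75
eef_pos: [0.5796, -0.1774, 0.2199]
tool_rot: [-0.001, 0.736, 0.677, -0.0]
contact_force: [0.3, 1.3, -1.8]
gripper_width: 0.087
shift [-0.0148  0.0029  0.0199] rot [-0.1  -0.06  0.02] F [ 0.31  1.35 -1.78] gw 0.087 t 6.75 q [-0.22  0.41  0.55  1.77 -0.25  1.03  0.34]
```

```bash
python3 -m jog '-0.012 0.002 0.01 0 0 0 0; -0.0148 0.0029 0.025 0 0 0 0; -0.0148 0.0029 0.025 0 0 0 0';  python3 -c "
from h import *
go(.5812,-.1924,.10,-4.8)
t=Cam('top'); s=Cam('scene'); t.crop(350,160,470,280,5,'pics/t4.png'); s.crop(90,130,240,310,4,'pics/s4.png')"
```

```text
t: 7.05
eef_pos: [0.5798, -0.1931, 0.1928]
tool_rot: [-0.002, 0.736, 0.677, -0.001]
contact_force: [-0.2, 0.7, -2.8]
gripper_width: 0.086
shift [0.0007 0.0017 0.0928] rot [-0.27 -0.03 -0.02] F [-0.21  0.7  -2.77] gw 0.086 t 7.05 q [-0.18  0.45  0.54  1.78 -0.27  0.99  0.38]
```

View pics/s4.png

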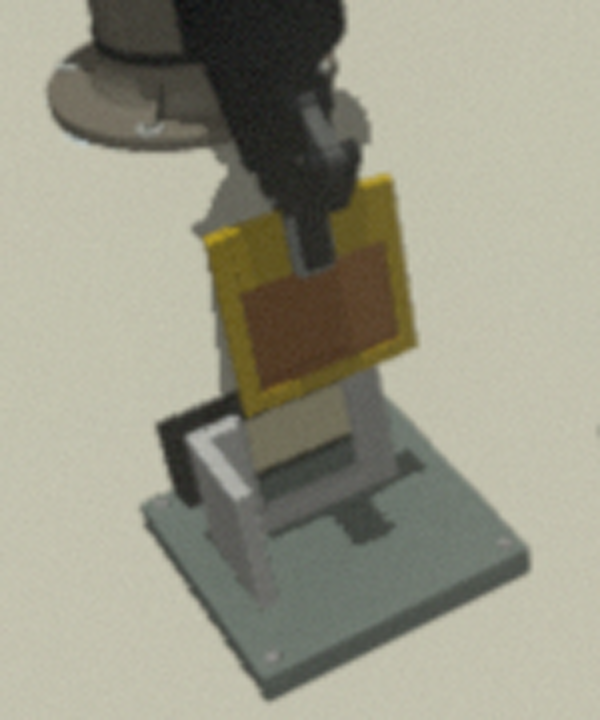

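View pics/t4.png

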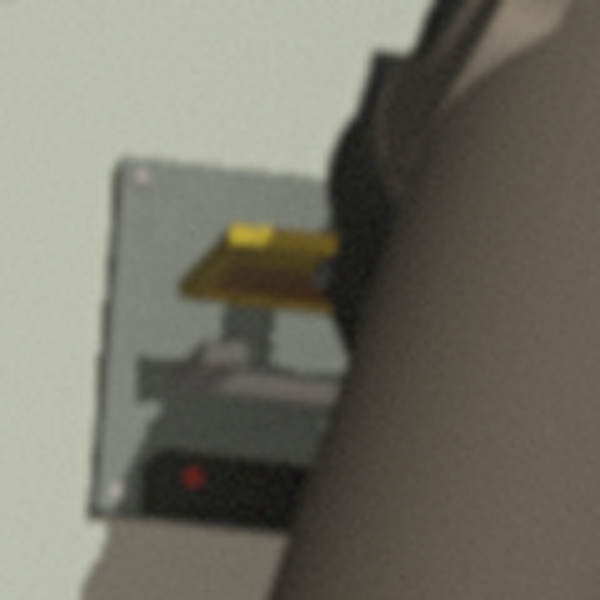

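The filter hangs above the deck, clear of the fence. Its front-face bottom corners are at crop (243,413) and (417,347), and I'll compare those with what I expect before lowering.

```bash
python3 -c "
from h import *
s=Cam('scene')
f=lambda x,y:((x+.5)/4-.5+90,(y+.5)/4-.5+130)
a=s.plane(f(243,413),.1176);b=s.plane(f(417,347),.1176);c=(a+b)/2
print(a.round(4),b.round(4),c.round(4),np.linalg.norm(a-b),np.degrees(np.arctan2(*(b-a)[:2])))
# fence front edges etc, scene: stop top far-end inner corner, right post top
f2=lambda x,y:((x+.5)/6-.5+120,(y+.5)/6-.5+210)
for n,p,z in (('stop end outer/inner top',(172,265),.1),('stop inner top end',(197,258),.1),('Rpost front L?',(340,92),.1),('Rpost front R',(385,85),.1)): print(n,s.plane(f2(*p),z).round(4))
o=status.get_obs();print(o['eef_pos'])
"
```

```text
[ 0.5746 -0.242   0.1176] [ 0.5876 -0.143   0.1176] [ 0.5811 -0.1925  0.1176] 0.09981905554520758 7.452754931734294
stop end outer/inner top [ 0.6108 -0.2699  0.1   ]
stop inner top end [ 0.6133 -0.2619  0.1   ]
Rpost front L? [ 0.5665 -0.1779  0.1   ]
Rpost front R [ 0.5742 -0.1634  0.1   ]
[ 0.58140101 -0.1932618   0.1953959 ]
```

The corner check agrees: width 99.8 mm, centre within about 3 mm. Lowering it onto the deck, away from the corner.

```bash
python3 -m jog '0 0 0.02 0 0 0 0; 0 0 0.04 0 0 0 0; 0.0007 0 0.06 0 0 0 0; 0.0007 0 0.08 0 0 0 0; 0.0007 0 0.085 0 0 0 0'; python3 -m jog '0 0 0.003 0 0 0 0; 0 0 0.003 0 0 0 0'; python3 -c "
from h import *
go(.5812,-.1924,.0952,-4.8)"
```

```text
t: 7.7
eef_pos: [0.5806, -0.1922, 0.1091]
tool_rot: [-0.001, 0.736, 0.677, -0.001]
contact_force: [-0.1, -0.5, -1.0]
gripper_width: 0.089
t: 7.9
eef_pos: [0.582, -0.1932, 0.1084]
tool_rot: [0.0, 0.736, 0.677, 0.0]
contact_force: [0.2, -0.4, -1.2]
gripper_width: 0.086
shift [ 0.0007 -0.0009  0.0132] rot [ 0.05  0.01 -0.03] F [ 0.18 -0.42 -1.16] gw 0.086 t 7.9 q [-0.14  0.56  0.48  1.84 -0.34  0.83  0.43]
```

```bash
python3 -m jog '0 0 0.004 0 0 0 0; 0 0 0.008 0 0 0 0; 0 0 0.01 0 0 0 0; 0 0 0.01 0 0 0 0'; python3 -m jog '0 0 0.001 0 0 0 0; 0 0 0.002 0 0 0 0'; python3 -m jog '0 0 0.001 0 0 0 0; 0 0 0.0015 0 0 0 0'
```

```text
t: 8.3
eef_pos: [0.5813, -0.193, 0.0975]
tool_rot: [-0.0, 0.736, 0.677, -0.0]
contact_force: [0.1, 0.4, -1.0]
gripper_width: 0.089
t: 8.5
eef_pos: [0.5816, -0.1932, 0.0959]
tool_rot: [0.0, 0.736, 0.677, 0.0]
contact_force: [-0.6, 0.4, -2.1]
gripper_width: 0.085
t: 8.7
eef_pos: [0.5818, -0.1933, 0.0952]
tool_rot: [0.0, 0.736, 0.677, 0.0]
contact_force: [-2.8, 1.1, 11.9]
gripper_width: 0.084
```

```bash
python3 -m jog '0 0 -0.001 0 0 0 0; 0 0 -0.001 0 0 0 0'; python3 -m jog '0 -0.003 0 0 0 0 0; 0 -0.006 0 0 0 0 0; 0 -0.009 0 0 0 0 0; 0 -0.009 0 0 0 0 0';  python3 -m jog '0 -0.001 0 0 0 0 0; 0 -0.002 0 0 0 0 0; 0 -0.002 0 0 0 0 0'; python3 -c "
from h import *
go(.565,-.206,.0952,-4.8)"
```

```text
t: 8.9
eef_pos: [0.5816, -0.1931, 0.0954]
tool_rot: [0.0, 0.736, 0.677, 0.0]
contact_force: [0.1, -0.2, -1.4]
gripper_width: 0.084
t: 9.3
eef_pos: [0.5719, -0.1923, 0.0952]
tool_rot: [-0.0, 0.736, 0.677, -0.0]
contact_force: [-0.5, -0.2, -1.2]
gripper_width: 0.085
t: 9.6
eef_pos: [0.5704, -0.1921, 0.0953]
tool_rot: [-0.0, 0.736, 0.677, -0.0]
contact_force: [-1.0, -0.2, -0.8]
gripper_width: 0.087
shift [-0.0143 -0.0042  0.0001] rot [-0.01 -0.   -0.03] F [-1.03 -0.16 -0.81] gw 0.087 t 9.6 q [-0.13  0.56  0.48  1.87 -0.35  0.79  0.45]
```

```bash
for i in 1; do python3 -m jog '0 -0.0005 0 0 0 0 0; 0 -0.001 0 0 0 0 0; 0 -0.001 0 0 0 0 0'; python3 -m jog '0 -0.0005 0 0 0 0 0; 0 -0.001 0 0 0 0 0; 0 -0.001 0 0 0 0 0';  python3 -m jog '0 -0.0005 0 0 0 0 0; 0 -0.001 0 0 0 0 0; 0 -0.001 0 0 0 0 0'; done; python3 -c "
from h import *
go(.565,-.206,.0952,-4.8); print(status.get_obs()['torque'])"
```

```text
t: 9.9
eef_pos: [0.5695, -0.1921, 0.0953]
tool_rot: [-0.0, 0.736, 0.677, -0.0]
contact_force: [0.0, -0.6, -0.5]
gripper_width: 0.089
t: 10.2
eef_pos: [0.5684, -0.192, 0.0953]
tool_rot: [-0.0, 0.736, 0.677, -0.0]
contact_force: [-0.7, 0.2, -1.3]
gripper_width: 0.084
t: 10.5
eef_pos: [0.5675, -0.1919, 0.0953]
tool_rot: [-0.0, 0.736, 0.677, -0.0]
contact_force: [-0.3, -0.0, -1.2]
gripper_width: 0.088
shift [-0.0143 -0.0013  0.0001] rot [-0.01 -0.   -0.03] F [-0.27 -0.02 -1.25] gw 0.088 t 10.5 q [-0.13  0.55  0.48  1.88 -0.35  0.79  0.45]
[-0.06101285  0.0651992  -0.06037653]
```

```bash
python3 -m jog '-0.003 0 0 0 0 0 0; -0.006 0 0 0 0 0 0; -0.009 0 0 0 0 0 0; -0.009 0 0 0 0 0 0'; python3 -m jog '0 -0.0005 0 0 0 0 0; 0 -0.001 0 0 0 0 0; 0 -0.001 0 0 0 0 0'; python3 -m jog '0 -0.0005 0 0 0 0 0; 0 -0.001 0 0 0 0 0; 0 -0.001 0 0 0 0 0';   python3 -c "
from h import *
go(.565,-.206,.0952,-4.8); print(status.get_obs()['torque'])"
```

```text
t: 10.9
eef_pos: [0.5666, -0.2018, 0.0953]
tool_rot: [0.0, 0.737, 0.676, -0.0]
contact_force: [-0.4, -0.1, -1.9]
gripper_width: 0.085
t: 11.2
eef_pos: [0.5661, -0.2008, 0.0954]
tool_rot: [0.0, 0.736, 0.677, 0.0]
contact_force: [0.4, -0.6, -1.7]
gripper_width: 0.088
t: 11.5
eef_pos: [0.5656, -0.2007, 0.0955]
tool_rot: [0.001, 0.736, 0.677, 0.0]
contact_force: [4.2, -1.1, -3.5]
gripper_width: 0.085
shift [-0.0053 -0.0002  0.0003] rot [ 0.09  0.01 -0.02] F [ 4.21 -1.11 -3.48] gw 0.085 t 11.5 q [-0.12  0.56  0.48  1.88 -0.35  0.79  0.46]
[-0.22081927 -1.05904684  0.08563412]
```

Fence contact came at x≈0.5656 with a gentle 4 N, right where I estimated. Now the side stop.

```bash
python3 -m jog '-0.001 0 0 0 0 0 0; -0.002 0 0 0 0 0 0; -0.003 0 0 0 0 0 0; -0.003 0 0 0 0 0 0'; python3 -m jog '-0.0005 0 0 0 0 0 0; -0.001 0 0 0 0 0 0; -0.001 0 0 0 0 0 0'; python3 -m jog '-0.0005 0 0 0 0 0 0; -0.001 0 0 0 0 0 0; -0.001 0 0 0 0 0 0';   python3 -c "
from h import *
go(.565,-.206,.0952,-4.8); print(status.get_obs()['torque'])"
```

```text
t: 11.9
eef_pos: [0.5653, -0.2033, 0.0956]
tool_rot: [0.0, 0.736, 0.677, 0.001]
contact_force: [5.0, 2.4, -1.7]
gripper_width: 0.087
t: 12.2
eef_pos: [0.5652, -0.2043, 0.0955]
tool_rot: [0.0, 0.736, 0.677, 0.001]
contact_force: [4.9, 2.7, -1.1]
gripper_width: 0.087
t: 12.5
eef_pos: [0.5651, -0.2052, 0.0955]
tool_rot: [0.0, 0.736, 0.677, 0.001]
contact_force: [4.7, 1.9, -1.9]
gripper_width: 0.086
shift [-0.0008 -0.0001  0.0003] rot [ 0.06 -0.03 -0.01] F [ 4.73  1.94 -1.87] gw 0.086 t 12.5 q [-0.11  0.56  0.48  1.88 -0.35  0.79  0.47]
[ 0.52591312 -1.1697461   0.07250495]
```

```bash
python3 -m jog '-0.0005 0 0 0 0 0 0; -0.001 0 0 0 0 0 0; -0.001 0 0 0 0 0 0'; python3 -m jog '-0.0005 0 0 0 0 0 0; -0.001 0 0 0 0 0 0; -0.001 0 0 0 0 0 0';   python3 -c "
from h import *
go(.565,-.206,.0952,-4.8); print(status.get_obs()['torque'])"
```

```text
t: 12.8
eef_pos: [0.5651, -0.2062, 0.0955]
tool_rot: [0.0, 0.736, 0.677, 0.001]
contact_force: [5.8, 1.5, -2.1]
gripper_width: 0.088
t: 13.1
eef_pos: [0.565, -0.2072, 0.0955]
tool_rot: [0.0, 0.736, 0.677, 0.001]
contact_force: [4.8, 1.6, -1.7]
gripper_width: 0.089
shift [ 0.0012 -0.0001  0.0003] rot [ 0.07 -0.03 -0.01] F [ 4.76  1.63 -1.66] gw 0.089 t 13.1 q [-0.1   0.56  0.48  1.87 -0.35  0.79  0.47]
[ 0.52031491 -1.25854887  0.01741923]
```

```bash
python3 -m jog '-0.0005 0 0 0 0 0 0; -0.001 0 0 0 0 0 0; -0.001 0 0 0 0 0 0'; python3 -m jog '-0.0005 0 0 0 0 0 0; -0.001 0 0 0 0 0 0; -0.001 0 0 0 0 0 0';   python3 -c "
from h import *
go(.565,-.206,.0952,-4.8); print(status.get_obs()['torque'])
s=Cam('scene'); s.crop(90,150,240,310,5,'pics/s5.png')"
```

```text
t: 13.4
eef_pos: [0.5649, -0.2082, 0.0955]
tool_rot: [0.0, 0.736, 0.677, 0.001]
contact_force: [5.0, 1.9, -1.3]
gripper_width: 0.085
t: 13.7
eef_pos: [0.5649, -0.2082, 0.0955]
tool_rot: [-0.0, 0.736, 0.677, 0.001]
contact_force: [4.9, 4.6, 0.7]
gripper_width: 0.09
shift [ 0.0022 -0.0001  0.0003] rot [ 0.04 -0.11  0.03] F [4.86 4.62 0.75] gw 0.09 t 13.7 q [-0.1   0.56  0.48  1.87 -0.35  0.79  0.48]
[ 0.95260715 -1.20990542  0.04682761]
```

View pics/s5.png

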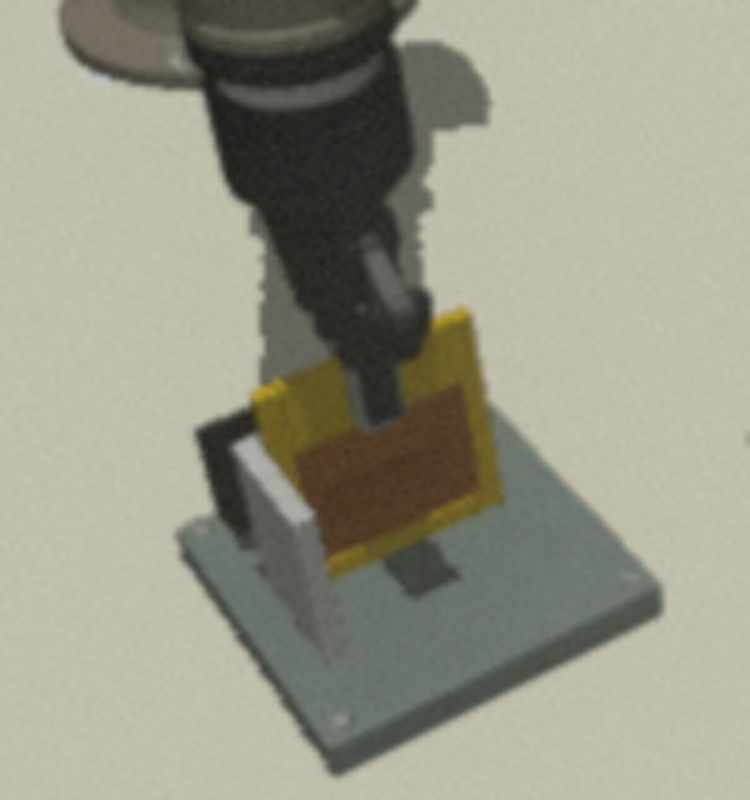

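The filter is in the corner: its left edge is at the side stop near crop (325,560), and its face is at the fence. Raising the press on both gently.

```bash
python3 -m jog '0 -0.0005 0 0 0 0 0; 0 -0.001 0 0 0 0 0; 0 -0.001 0 0 0 0 0'; python3 -c "
from h import *
go(.565,-.206,.0952,-4.8); print(status.get_obs()['torque'])"; python3 -m jog '-0.0005 0 0 0 0 0 0; -0.001 0 0 0 0 0 0; -0.001 0 0 0 0 0 0';  python3 -c "
from h import *
go(.565,-.206,.0952,-4.8); print(status.get_obs()['torque'])"
```

```text
t: 14.05
eef_pos: [0.5649, -0.2082, 0.0955]
tool_rot: [0.001, 0.736, 0.677, 0.001]
contact_force: [8.7, 3.1, -3.9]
gripper_width: 0.083
shift [ 0.0022 -0.0001  0.0003] rot [ 0.15 -0.07  0.05] F [ 8.67  3.14 -3.9 ] gw 0.083 t 14.05 q [-0.1   0.56  0.47  1.87 -0.35  0.79  0.48]
[ 0.75514508 -1.78075919 -0.05081682]
t: 14.35
eef_pos: [0.5649, -0.2082, 0.0955]
tool_rot: [-0.0, 0.736, 0.677, 0.002]
contact_force: [7.0, 5.5, -1.8]
gripper_width: 0.087
shift [ 0.0022 -0.0001  0.0003] rot [ 0.12 -0.15  0.08] F [ 7.05  5.51 -1.79] gw 0.087 t 14.35 q [-0.1   0.56  0.47  1.87 -0.35  0.79  0.48]
[ 1.13622809 -1.72718544 -0.08577499]
```

```bash
python3 -m jog '0 0 0.0005 0 0 0 0; 0 0 0.001 0 0 0 0; 0 0 0.001 0 0 0 0';  python3 -m jog '-0.0005 -0.0003 0 0 0 0 0; -0.001 -0.0005 0 0 0 0 0; -0.001 -0.0005 0 0 0 0 0'; python3 -m jog '-0.0005 0 0 0 0 0 0; -0.001 0 0 0 0 0 0; -0.001 0 0 0 0 0 0'; python3 -c "
from h import *
go(.565,-.206,.0952,-4.8); print(status.get_obs()['torque'])
s=Cam('scene'); s.crop(90,150,240,310,5,'pics/s6.png'); s.crop(0,0,560,420,1,'pics/s6f.png');t=Cam('top'); t.crop(0,0,560,420,1,'pics/t6.png')"
```

```text
t: 14.65
eef_pos: [0.5649, -0.2082, 0.0953]
tool_rot: [-0.0, 0.736, 0.677, 0.002]
contact_force: [5.1, 6.8, 5.5]
gripper_width: 0.089
t: 14.95
eef_pos: [0.565, -0.2082, 0.0953]
tool_rot: [-0.0, 0.735, 0.678, 0.003]
contact_force: [6.5, 9.8, 5.2]
gripper_width: 0.086
t: 15.25
eef_pos: [0.5649, -0.2082, 0.0953]
tool_rot: [-0.001, 0.735, 0.678, 0.003]
contact_force: [5.5, 12.4, 6.9]
gripper_width: 0.084
shift [ 0.0022 -0.0001  0.0001] rot [ 0.15 -0.3   0.16] F [ 5.47 12.38  6.9 ] gw 0.084 t 15.25 q [-0.1   0.56  0.47  1.87 -0.35  0.79  0.48]
[ 2.17888143 -1.27838819 -0.15337081]
```

View pics/s6.png

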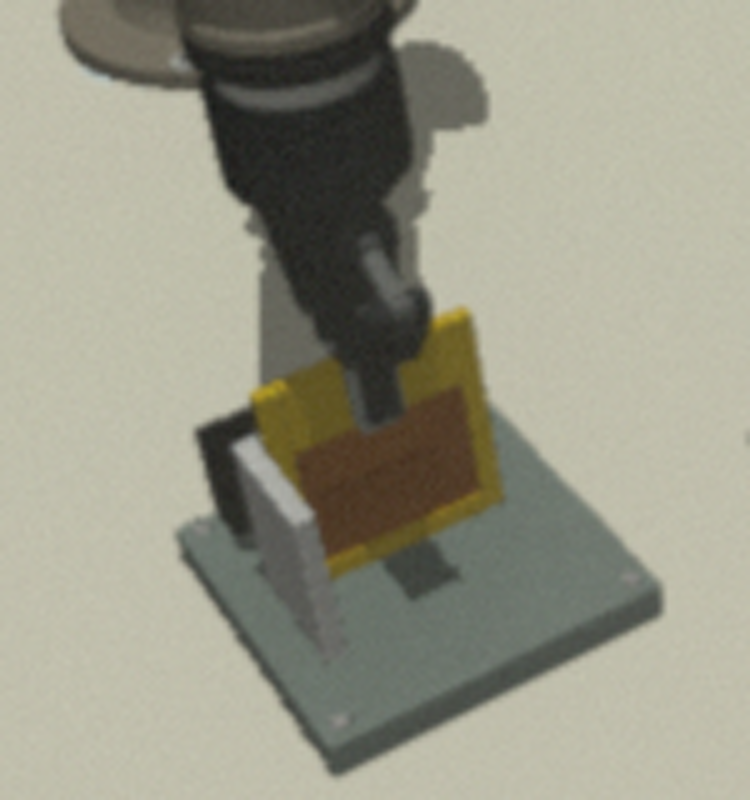

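View pics/t6.png

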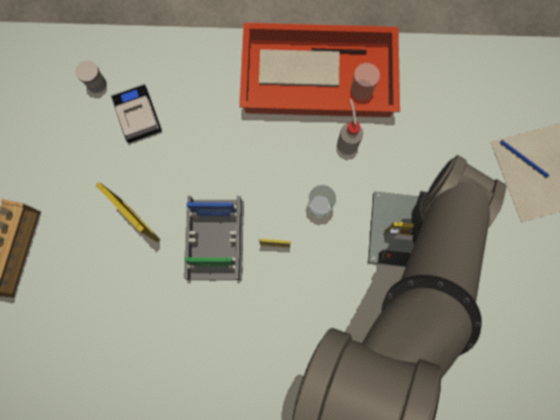

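View pics/s6f.png

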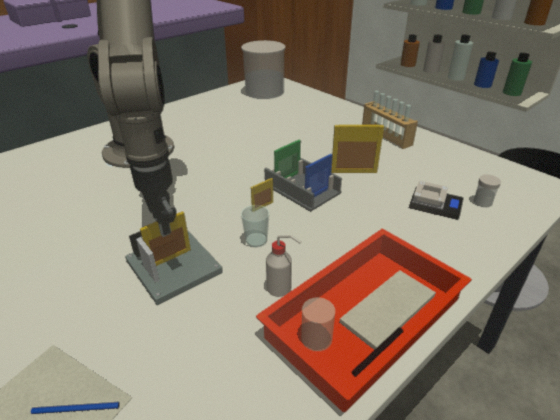

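```bash
python3 -m jog '0 -0.0005 0 0 0 0 0; 0 -0.001 0 0 0 0 0; 0 -0.0015 0 0 0 0 0; 0 -0.0015 0 0 0 0 0'; python3 -m jog '0 0 0 0 0 0 0; 0 0 0 0 0 0 0; 0 0 0 0 0 0 0; 0 0 0 0 0 0 0';python3 -c "
from h import *
go(.565,-.206,.0952,-4.8); print(status.get_obs()['torque'])
t=Cam('top'); t.crop(365,185,440,275,6,'pics/t7.png')"
```

```text
t: 15.75
eef_pos: [0.5649, -0.2082, 0.0954]
tool_rot: [0.0, 0.735, 0.678, 0.003]
contact_force: [9.9, 10.1, 2.4]
gripper_width: 0.09
t: 16.15
eef_pos: [0.5649, -0.2082, 0.0953]
tool_rot: [0.0, 0.735, 0.678, 0.003]
contact_force: [10.1, 10.4, 2.5]
gripper_width: 0.083
shift [ 0.0022 -0.0001  0.0001] rot [ 0.3  -0.25  0.18] F [10.14 10.37  2.51] gw 0.083 t 16.15 q [-0.1   0.56  0.47  1.88 -0.35  0.79  0.48]
[ 1.96355331 -2.14672643 -0.08707246]
```

View pics/t7.png

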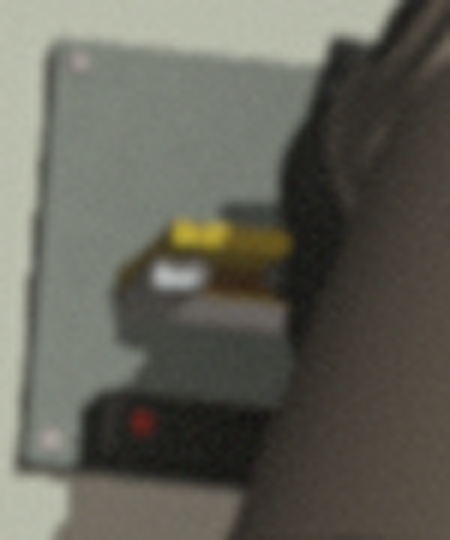

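The top crop shows the filter's bright top end at about (172,222)–(170,247), next to the left post top at (153,262)–(153,290). At home those outer ends should line up, so I'll check that.

```bash
python3 -c "
from h import *
t=Cam('top'); f=lambda x,y:((x+.5)/6-.5+365,(y+.5)/6-.5+185)
a=t.plane(f(172,222),.13)[:2];b=t.plane(f(170,247),.13)[:2];c=t.plane(f(154,264),.1)[:2];d=t.plane(f(153,290),.1)[:2]
print(a,b,c,d)
ys=np.array([.0837,.9965]);xs=np.array([.9965,-.0837])
for p in (a,b,c,d): print('stand-axes rel seat',((p-[.565,-.206])@xs*1000).round(1),((p-[.565,-.206])@ys*1000).round(1))
o=status.get_obs();print(o['t'],o['contact_force'],np.abs(o['joint_vel']).max())"
```

```text
[ 0.57257842 -0.15672546] [ 0.5635218 -0.1558596] [ 0.56265798 -0.15616704] [ 0.55305274 -0.15565014]
stand-axes rel seat 3.4 49.7
stand-axes rel seat -5.7 49.8
stand-axes rel seat -6.5 49.5
stand-axes rel seat -16.1 49.2
16.25 [10.58510432 10.28699377  2.5705758 ] 0.0017119489152558221
```

The outer ends align within 0.5 mm, and the filter's back face meets the post front within 1 mm. The forces are steady, about 10 N each way. Handing in.

```bash
python3 -c "
from station import workorder
print(workorder.hand_in())"; python3 -c "
from h import *
go(.565,-.206,.0952,-4.8)"
```

```text
the job is handed in; nothing more can be done
None
the job is handed in; nothing more can be done
```

I gripped the middle-sized yellow filter in the rack's centre slot with 50 N and drew it straight up. I carried it over to the stand, lowered it onto the deck away from the corner, then eased it against the fence and the side stop. I handed the job in at about 16 s, still gripping and pressing; no verdict is reported.

**Last checks:**
- **Press:** the tool read a steady force of about 10 N in x and 10 N in y, with about 2.5 N upward from the deck. The highest contact force read was about 12 N. These are wrist readings and include friction, so the force on each surface alone was not measured.
- **Position:** in the top camera, the filter's outer end lined up with the fence end within about 0.5 mm, and its back face met the post front within about 1 mm.
- **Tilt:** tool tilt was under 0.4°.
- **Other items:** in the last full camera views, green and blue were still in their slots and the beaker and wash bottle looked unmoved. I judged this by eye and did not measure it.

**Disagreements:**
- The side stop was met about 2 mm farther along than I had estimated, which fits a slightly off-centre grip or camera calibration error.
- My readings of the stand's yaw ranged from -3.5° to -6°. I used -4.8°, and the moment about the vertical stayed near zero when pressing, which suggests the filter sits flush on both posts.

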